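# Load the print shuttle and index it to the print station

## Robot

A 6-joint arm with a two-finger parallel gripper is mounted at the origin on a cart in front of the work surface, level with it; the furniture and walls round the work are solid. World frame = base frame: x ahead of the robot, y to its left, z up, the work surface at z = 0. Lengths are in m, angles in rad, forces in N, time in s.
With the tool pointing down it reaches from about 0.25 to 0.775 m from the base axis. Payload 4 kg.
Tool frame: the origin (TCP) lies between the finger pads; the fingertips stand 22 mm ahead of it and the grasp point (between the pads) lies 3 mm ahead of it; z points along the fingers, y is the line along which they close (so a half turn about z gives the same grasp; the last joint's range is limited). The gripper opens to 94 mm and grips with 3 to 60 N. Pads are 16 mm wide; open, the fingers measure 119 mm over their backs; the gripper's body (75 mm by 177 mm) begins 78 mm behind the grasp point.
Start: joints at [-1.266, 0.087, 1.371, -0, 1.684, -0.103], TCP at [0.218, -0.505, 0.228] pointing down, gripper open.
Joint ranges: [-3.1, 3.1], [-0.76, 2.03], [0.27, 2.55], [-1.08, 4.22], [0.17, 2.65], [-2.57, 2.57]. Speed limits (rad/s): [2.79, 2.79, 3.14, 3.14, 3.14, 3.14].

## Interface

Orientations are given as a 3x3 rotation matrix whose columns are the frame's x, y, z axes.
In Python, from plant import r gives the robot as it stands. The module is installed in compiled form; this text tells all that it offers. Calls block until the motion is done:
- r.move_to(position, orientation): joint-space move of the TCP to a pose.
- r.movel(position, speed=0.15, ori=None, force_limit=None): straight line of the TCP; ori=None keeps the orientation; speed is the mean speed in m/s. With force_limit (N) it stops when the force on the tool has changed by that much, and returns True; else False.
- r.move_joints(angles): joint-space move.
- r.command_gripper(opening): finger opening in m; the grip force is fixed at half the most; returns when the fingers have stopped.
- r.sleep(seconds).
- r.ik(position, orientation): joint angles nearest the present ones, or None.
- r.read_state(): the state.
- r.read_camera(name): name is "scene" or "top" or "wrist"; returns a dict with "color" (384x512x3 uint8, red, green, blue), "K" (3x3 intrinsics, pixels), "eye" and "orientation" of the camera in the world. Camera axes: x right, y down, z forward; pixel columns grow to the right and rows downward; lengths in m; the calibration is good to about 2 mm. The wrist camera is an equidistant fisheye: a pixel r from the principal point sees the ray r / f radians off the axis. A picture is of the moment at which its call begins. There is no depth.
A pose or a line that the arm cannot do raises r.MotionError and nothing moves.
- r.hand_in(): hands the job in; it is judged then, once.
Trained networks look in a picture, given as the dict that the camera call returned (one of the last four; its "shot" number tells which), for a name from the list of things; names that differ only in an ending like _2 or _b are one class to them, and where a whole thing is asked for, a point or a joint stands for the part that bears it (a point fixed in the world has none). Each returns a list of dicts, best first, with "score" (0 to 1); they miss things now and then, are a little off and sometimes report something else, mostly with a low value. They report only what shows in the picture. A call takes as long as a camera call. They do not tell look-alikes from the thing itself.
- r.spot_in(query, picture): "box" ([centre column, centre row, width, height] in pixels, round what is visible of it).
- r.spot_point(query, picture): "pixel" ([column, row] in pixels: a listed point, or the origin of a listed thing).
The state is a dict: "time": time; "q": joint angles; "dq": joint speeds; "joint_torque": joint torques, N m; "eef_pos": TCP position; "ee_rot": TCP orientation; "ft_force": force on the tool from outside, world axes, zero at the start; "torque": the same for the moment, N m; "width": finger opening in m; "grasp_force": force on a finger pad.
Only numpy, scipy, OpenCV 4.12 (cv2) and the standard library are available. Lean on these libraries where they do the work, as an engineer would, in place of code of your own. Each camera call takes 0.05 s, during which the arm holds its last target. There are 200 camera calls.

## Task

Get the next knob ready for printing: seat the loose black star knob flat, right way up, in the round pocket of the shuttle's orange nest, and let go of it. Then push the carriage along its rods towards the printer until its spring plunger snaps down into the print notch; stop there, so that it never runs on towards the far end block. Last, tip the red-tabbed latch bar over so that it drops fully into the slot between the two lugs on the carriage, and leave everything like that.

Things in the scene. Friction and masses are not known exactly. Their poses are not given: they have to be found in the camera images.
- star_knob: loose black plastic star knob, a disc 40 mm across and 21 mm high, 50 g, lying flat on the bench to the left of the shuttle. Origin: centre of its underside, z up when it is right way up.
- shuttle_base: print shuttle fixed to the bench: grey plate 168 x 345 x 12 mm, an aluminium end block (116 x 18 mm, top 54 mm above the bench) at each end, two steel rods between. Origin: on the bench midway between rods and end blocks. y runs along the rods: the carriage starts at the +y (load) end and is pushed to -y, to the printer; the latch is on the -x side, nearest the robot. Yaw within 0.2 rad.
- carriage (a joint): aluminium carriage (plate 108 x 140 mm, top 58 mm above the bench): metres of travel from the load end along the base's -y. Starts at 0 to 0.03; print notch at 0.120; far end stop at 0.145. About 2 N of drag, stays where it is left. Some 7 mm before the notch the spring snaps it in ahead of the pushing finger; it is then held within 1 mm, and some 11 to 13 N would push it out again.
- nest_seat (a point): on the carriage: floor centre of the round pocket (44 mm across, chamfered, 9 mm deep) in the orange resin nest block (64 x 62 mm, top 80 mm above the bench). A seated knob's underside is here, 71 mm above the bench; its upper 12 mm stand out of the block. Axes as the base's.
- push_face (a point): middle of the outer (+y) face of the upright steel push plate at the carriage's load end: 60 mm wide along x, from 56 to 102 mm above the bench, this point at 85 mm. Push here along the base's -y; the space behind it is free above 58 mm from the bench. Axes as the base's.
- plunger (a joint): spring plunger of the carriage, drop in metres: 0 to 0.001 while its nose rides on the index strip (yellow stem visible under the knob), 0.007 to 0.008 when it has snapped into the notch (black knob down on its brass sleeve).
- plunger_top (a point): top of the plunger's black round knob (23 mm across), 96 mm above the bench when riding, 89 mm when in the notch; it stands 45 mm ahead of the carriage's middle, on the printer's side of the nest.
- latch (a joint): latch bar (steel, 8 x 8 x 46 mm) hinged on the base, 66 mm above the bench, 85 mm to the base's -x and 33 mm to its -y. Radians: 0 = open, leaning 20 degrees back from upright towards the robot on its stop; 1.92 = lying level along the base's +x in the slot. Past 0.5 it falls over by its own weight. With the carriage short of the notch it lands on a lug or outside the slot.
- latch_tab (a point): end of the latch's red tab (11 mm thick), which stands out square from the bar 36 mm from the hinge; when the latch is open this point is 93 mm above the bench and 30 mm to the base's -x of the hinge. Push it along the base's +x.
- keeper_slot (a point): middle of the slot (16 mm wide, open above) between the two steel lugs (16 mm high) at the carriage's near edge, at the carriage plate's top. It faces the latch bar when the carriage is in the notch.
Things that resemble listed ones, but are neither listed nor needed, are in the scene too. Of the things like the star_knob, leave any that is pink, turquoise or yellow; of the rest the larger one is meant.

How it is judged:
On the way, in this order (a step that is already met when the one before it is completed fails the run):
1. the star knob is seated in the nest and released, the carriage not yet at the notch (horizontal distance between star_knob and nest_seat below 0.004 m and z of star_knob in the frame of nest_seat below 0.003 m and angle between star_knob's own z axis and vertical below 0.08 rad and contact force between the fingers and star_knob below 0.3 N and value of joint carriage below 0.1 m), for 0.2 s.
2. the carriage is at the print station with its plunger down in the notch, the latch still up (value of joint plunger above 0.0055 m and value of joint carriage between 0.117 and 0.123 m and value of joint latch below 1 rad), for 0.2 s.
3. the latch bar lies in the slot (value of joint latch above 1.82 rad), for 0.2 s.
At the end, for the whole second after the job is handed in: the knob lies seated in the nest (centre within 4 mm, underside within 3 mm of the pocket floor, tilted less than 0.08 rad, at rest), the plunger is down in the print notch (drop over 5.5 mm, carriage within 3 mm of 0.120) and the latch bar lies in the slot (over 1.82 rad) (horizontal distance between star_knob and nest_seat below 0.004 m and z of star_knob in the frame of nest_seat below 0.003 m and angle between star_knob's own z axis and vertical below 0.08 rad and value of joint plunger above 0.0055 m and value of joint carriage between 0.117 and 0.123 m and value of joint latch above 1.82 rad and linear speed of star_knob below 0.02 m/s); the robot touches nothing.
It fails at once if the carriage ran on past the print notch towards the far end block (value of joint carriage above 0.135 m).
It also fails if it takes over 62 s, if anything falls off the work surface, if the arm or the gripper's body presses on something with over 40 N, if the wrist force passes 120 N, or if a joint passes its speed limit or range.

## Working session

There is one attempt and no reset: what is moved stays moved. The work goes in short steps, each a Python script; the robot and the scene stay as the last script left them, time stands still between calls to the robot, and variables do not carry over. Pictures are saved under pics/ and viewed, at most 10 in all, crops included, and the job is handed in when it is done.

```bash
mkdir -p pics; cat > h.py <<'E'
import numpy as np, cv2
from plant import r
def ray(c,px):
    K=c["K"];R=np.array(c["orientation"]);R=R if R.shape==(3,3) else None
    u=(px[0]-K[0][2])/K[0][0];v=(px[1]-K[1][2])/K[1][1]
    if c.get("fish"):
        t=np.hypot(u,v);s=np.sin(t)/t if t>1e-9 else 1.;d=np.array([u*s,v*s,np.cos(t)])
    else: d=np.array([u,v,1.])
    return np.array(c["eye"]),R@d
def at(c,px,z):
    e,d=ray(c,px);return e+d*(z-e[2])/d[2]
def cam(n):
    c=r.read_camera(n);c["fish"]=(n=="wrist");return c
def save(c,n,box=None,s=1):
    im=c["color"][...,::-1]
    if box: im=im[box[1]:box[3],box[0]:box[2]]
    cv2.imwrite("pics/"+n,cv2.resize(im,None,fx=s,fy=s,interpolation=cv2.INTER_CUBIC))
def Rd(a): # tool down, closing (y) axis at angle a in world
    y=np.array([np.cos(a),np.sin(a),0]);z=np.array([0,0,-1.]);return np.column_stack([np.cross(y,z),y,z])
E
python3 - <<'E'
from h import *
np.set_printoptions(precision=4,suppress=True)
ims=[]
Z=dict(star_knob=0,shuttle_base=0,nest_seat=.071,push_face=.085,plunger_top=.096,latch_tab=.093,keeper_slot=.058)
for n in("top","scene"):
    c=cam(n);save(c,n+"0.png",s=1.5);print(n,c["eye"],np.array(c["K"])[0],c["orientation"])
    for q,z in Z.items():
        for d in r.spot_point(q,c)[:4]: print(q,round(d["score"],2),np.round(d["pixel"],1),at(c,d["pixel"],z))
s=r.read_state();print(s["time"],s["ee_rot"],s["eef_pos"])
E
```

```text
top [0.5135 0.2024 0.9493] [441.0882   0.     246.4928] [[ 0.0203 -0.9987  0.0468]
 [-0.9997 -0.0197  0.0121]
 [-0.0112 -0.047  -0.9988]]
star_knob 0.67 [194.3 190. ] [0.5534 0.3264 0.    ]
star_knob 0.54 [153.8 182.9] [0.567  0.4145 0.    ]
star_knob 0.53 [338.6 238.6] [0.4555 0.0148 0.    ]
star_knob 0.47 [141.6 214.1] [0.4992 0.4388 0.    ]
shuttle_base 0.85 [324.4 158.7] [0.6265 0.0472 0.    ]
nest_seat 0.89 [291. 152.] [0.6302 0.1256 0.071 ]
push_face 0.95 [262.4 160.2] [0.6111 0.1827 0.085 ]
plunger_top 0.59 [320.9 148.1] [0.6356 0.0699 0.096 ]
latch_tab 0.44 [350.7 206.1] [0.5243 0.0105 0.093 ]
keeper_slot 0.79 [291.9 178.6] [0.5779 0.1218 0.058 ]
scene [ 0.4026 -0.3654  0.949 ] [428.7205   0.     263.1924] [[ 0.9627 -0.2307  0.1412]
 [-0.2703 -0.8019  0.5328]
 [-0.0097 -0.5511 -0.8344]]
star_knob 0.71 [252.6 168.2] [0.5574 0.3282 0.    ]
star_knob 0.67 [245.1 146.3] [0.5569 0.4097 0.    ]
star_knob 0.63 [245.7 281.3] [0.4572 0.0143 0.    ]
star_knob 0.39 [223.1 167. ] [0.48   0.3549 0.    ]
shuttle_base 0.93 [312.6 249.3] [0.6346 0.0494 0.    ]
nest_seat 0.84 [298.9 209.7] [0.6204 0.1261 0.071 ]
push_face 0.62 [289.3 189.1] [0.6129 0.1802 0.085 ]
plunger_top 0.62 [298.8 207.1] [0.6162 0.1189 0.096 ]
plunger_top 0.45 [309.8 227.2] [0.6233 0.0613 0.096 ]
latch_tab 0.68 [289.8 188.9] [0.6123 0.1754 0.093 ]
latch_tab 0.63 [311.7 226.9] [0.6285 0.0624 0.093 ]
latch_tab 0.47 [275.1 258.8] [0.5261 0.0096 0.093 ]
keeper_slot 0.93 [279.4 218.4] [0.5711 0.1231 0.058 ]
keeper_slot 0.49 [290.5 188.7] [0.6228 0.1976 0.058 ]
0.8 [[ 0.918   0.3966  0.    ]
 [ 0.3966 -0.918  -0.0002]
 [-0.      0.0002 -1.    ]] [ 0.2181 -0.5049  0.2275]
```

View pics/top0.png

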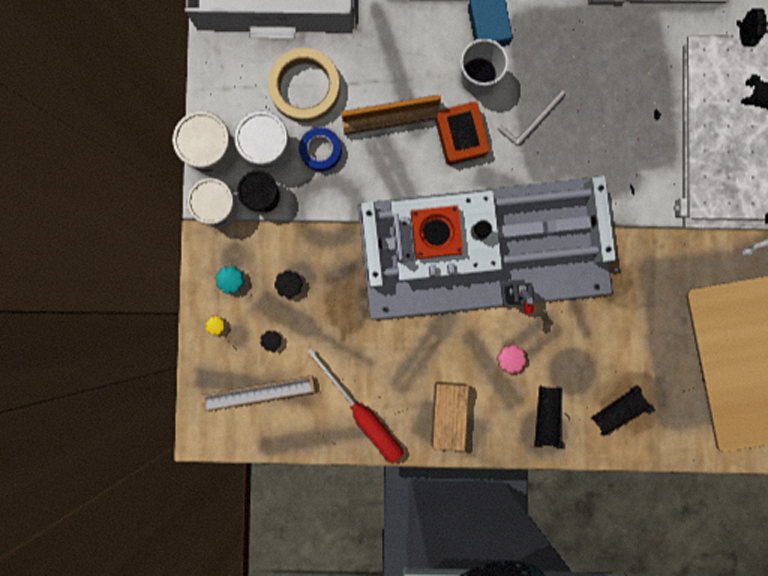

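```bash
python3 - <<'E'
import cv2
a=cv2.imread("pics/top0.png")[225:375,165:375];cv2.imwrite("pics/cropk.png",cv2.resize(a,None,fx=3.5,fy=3.5,interpolation=cv2.INTER_CUBIC))
E
```

```text
(no output)
```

View pics/cropk.png

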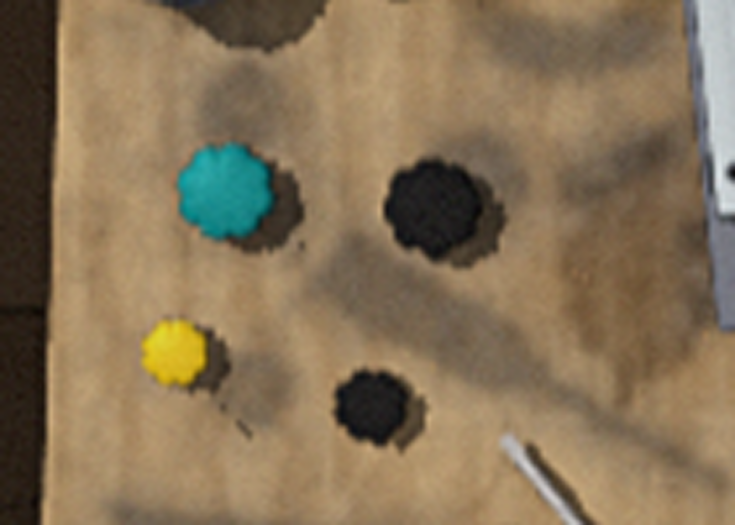

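View pics/scene0.png

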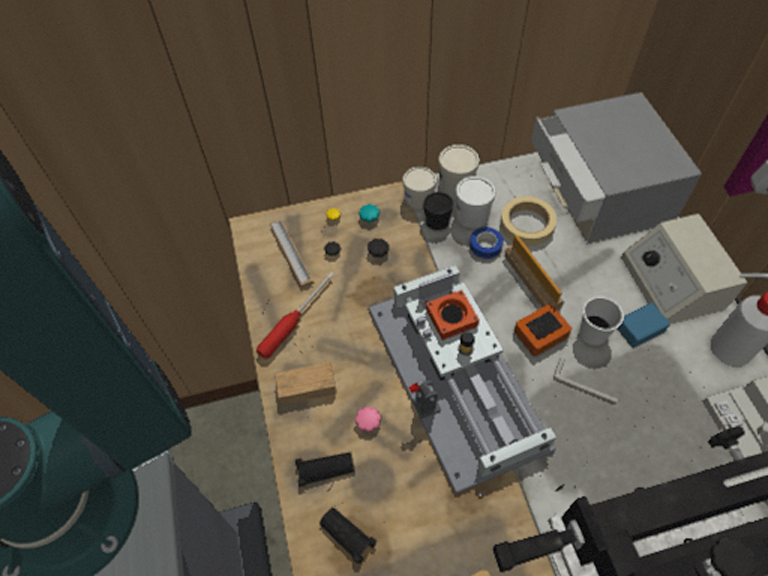

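Candidates (top image pixels): black at (192,189), the smaller black at (181,227), turquoise at (153,186), yellow at (143,217) and pink at (341,239). The larger black one at (192,189) fits the description, and the crop confirms it. The nest is at (291,153), with the carriage at the load end (left) and the latch tab at (351,206).

```bash
python3 - <<'E'
from h import *
np.set_printoptions(precision=4,suppress=True)
s=r.read_state();p=s["eef_pos"]
r.movel([p[0],p[1],.30],.2)
Z=dict(star_knob=0,shuttle_base=0,nest_seat=.071,push_face=.085,plunger_top=.096,latch_tab=.093,keeper_slot=.058)
for i,(P,qs) in enumerate([([.60,.08,.33],list(Z)[1:]),([.553,.327,.2],["star_knob"])]):
    r.move_to(P,Rd(.12)); c=cam("wrist");save(c,f"w{i}.png",s=1.5);print(c["eye"],np.array(c["K"])[:2],c["orientation"])
    for q in qs:
        for d in r.spot_point(q,c)[:2]: print(q,round(d["score"],2),np.round(d["pixel"],1),at(c,d["pixel"],Z[q]))
print(r.read_state()["time"])
E
```

```text
[0.591  0.1556 0.487 ] [[297.3186   0.     250.151 ]
 [  0.     297.3186 192.5876]] [[ 0.9931  0.1128  0.0316]
 [ 0.1171 -0.956  -0.2691]
 [-0.0002  0.271  -0.9626]]
shuttle_base 0.87 [266.  176.1] [0.63   0.0511 0.    ]
nest_seat 0.81 [273.2 137.8] [0.6273 0.1222 0.071 ]
push_face 0.97 [272.4  98.1] [0.6183 0.1766 0.085 ]
plunger_top 0.49 [269.1 178.5] [0.6269 0.0689 0.096 ]
plunger_top 0.34 [272.2  96.1] [0.6169 0.1786 0.096 ]
latch_tab 0.69 [188.6 211.9] [0.5201 0.0068 0.093 ]
keeper_slot 0.78 [238.6 136.9] [0.5787 0.1165 0.058 ]
[0.5444 0.4028 0.3582] [[297.3186   0.     250.151 ]
 [  0.     297.3186 192.5876]] [[ 0.9931  0.1127  0.0338]
 [ 0.1177 -0.956  -0.2687]
 [ 0.002   0.2708 -0.9626]]
star_knob 0.91 [264.2 103. ] [0.5606 0.4145 0.    ]
star_knob 0.85 [185.9 148.2] [0.472  0.3497 0.    ]
5.3333
```

View pics/w0.png

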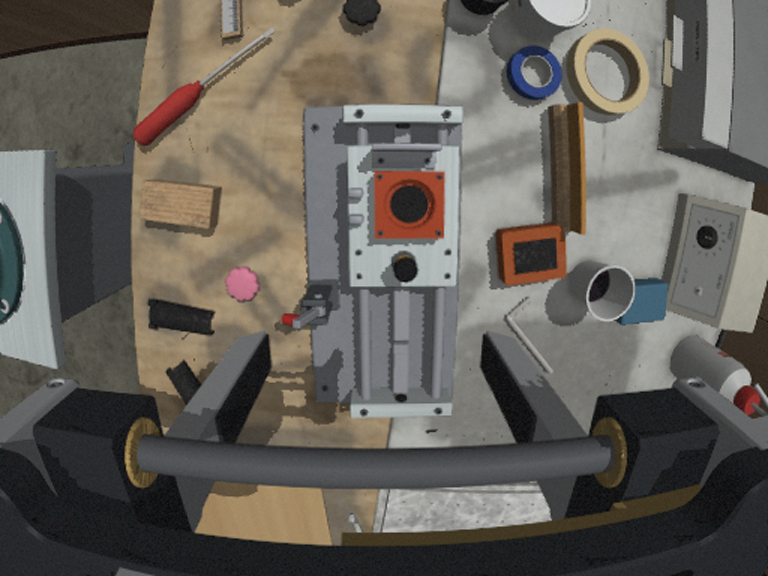

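View pics/w1.png

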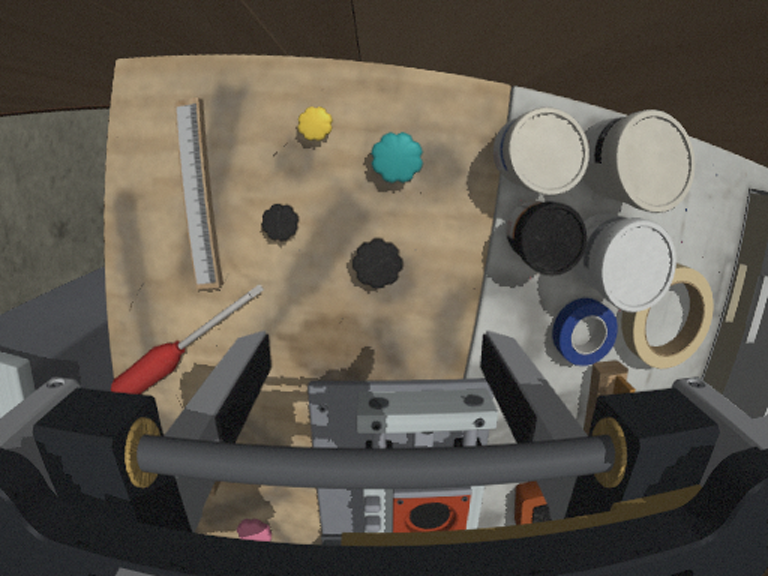

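w0 shows the end block screws at about (360,114), (446,114), (362,410) and (443,411) on the 1.5x picture, with the nest at (409,204), plunger at (404,266) and red tab at (288,320). w1 shows the larger black knob at (378,263), right way up as far as I can see. Next I'll get sharper estimates from these.

```bash
python3 - <<'E'
from h import *
np.set_printoptions(precision=4,suppress=True)
def mk(eye,R): return dict(eye=np.array(eye),orientation=np.array(R),K=np.array([[297.3186,0,250.151],[0,297.3186,192.5876],[0,0,1]]),fish=True)
c0=mk([0.591,0.1556,0.487],[[0.9931,0.1128,0.0316],[0.1171,-0.956,-0.2691],[-0.0002,0.271,-0.9626]])
A=[at(c0,(x/1.5,y/1.5),.054) for x,y in[(360,114),(446,114),(362,410),(443,411)]]
print(np.array(A)); a=(A[0]+A[1])/2;b=(A[2]+A[3])/2;d=a-b;print("base",(a+b)/2,"yaw",np.arctan2(-d[0],d[1]),np.linalg.norm(d))
im=cv2.imread("pics/w0.png");h=cv2.cvtColor(im,cv2.COLOR_BGR2HSV)
m=cv2.inRange(h,(0,150,90),(18,255,255))
cs,_=cv2.findContours(m[160:250,360:460],cv2.RETR_EXTERNAL,cv2.CHAIN_APPROX_NONE);k=max(cs,key=cv2.contourArea)
rc=cv2.minAreaRect(k);print(rc);print("nest",at(c0,((rc[0][0]+360)/1.5,(rc[0][1]+160)/1.5),.08))
c=cam("wrist");g=cv2.cvtColor(c["color"],cv2.COLOR_RGB2HSV)
for n,x0,y0,x1,y1,z in[("big",228,150,275,198,.014)]:
    m=((g[y0:y1,x0:x1,2]<75)).astype(np.uint8);n_,l,st,ce=cv2.connectedComponentsWithStats(m);i=1+st[1:,4].argmax();print(n,st[i],ce[i]);print(at(c,ce[i]+[x0,y0],z))
    (e,rad)=cv2.minEnclosingCircle(np.argwhere(l==i)[:,::-1].astype(np.float32));print(e,rad,at(c,np.array(e)+[x0,y0],z))
for d in r.spot_in("star_knob",c)[:4]: print(d)
E
```

```text
[[ 0.5705  0.2048  0.054 ]
 [ 0.6523  0.2158  0.054 ]
 [ 0.607  -0.1075  0.054 ]
 [ 0.6983 -0.0992  0.054 ]]
base [0.632  0.0535 0.054 ] yaw 0.13082290488592904 0.3163853996577625
((49.0, 43.99999237060547), (65.99998474121094, 67.99998474121094), 90.0)
nest [0.6255 0.1253 0.08  ]
big [  6   9  34  35 855] [22.5462 25.4772]
[0.555  0.3272 0.014 ]
(22.77862548828125, 26.18320655822754) 17.482656478881836 [0.5554 0.3264 0.014 ]
{'box': [264.1, 105.8, 33.4, 36.7], 'score': 0.95}
{'box': [187.1, 148.9, 27.2, 23.7], 'score': 0.86}
{'box': [254.8, 174.4, 33.1, 36.1], 'score': 0.83}
{'box': [210.9, 85.0, 22.8, 28.5], 'score': 0.76}
```

```bash
python3 - <<'E'
from h import *
np.set_printoptions(precision=4,suppress=True)
R=Rd(.12)
r.command_gripper(.064)
r.movel([.555,.327,.10],.2,ori=R)
print(r.movel([.555,.327,.033],.08,force_limit=15))
r.command_gripper(.0); s=r.read_state();print(s["width"],s["grasp_force"],s["eef_pos"])
r.movel([.555,.327,.271],.2)
r.movel([.6255,.1253,.271],.2)
s=r.read_state();print(s["width"],s["time"],s["eef_pos"])
c=cam("wrist");save(c,"w2.png",s=1.5)
for q,z in dict(nest_seat=.071,push_face=.085,plunger_top=.096,star_knob=.25).items():
    for d in r.spot_point(q,c)[:2]: print(q,round(d["score"],2),np.round(d["pixel"],1),at(c,d["pixel"],z))
h=cv2.cvtColor(c["color"],cv2.COLOR_RGB2HSV)
m=cv2.inRange(h,(0,150,90),(12,255,255))
n_,l,st,ce=cv2.connectedComponentsWithStats(m)
for i in range(1,n_):
    if st[i,4]>300:
        x,y,w,hh=st[i,:4];print(st[i],at(c,(x+(w-1)/2,y+(hh-1)/2),.08))
E
```

```text
False
0.03893781588215261 30.000360310077667 [0.5552 0.3271 0.0334]
0.03918580796227768 10.7917 [0.6252 0.1263 0.271 ]
nest_seat 0.57 [250.6 173.3] [0.6254 0.1277 0.071 ]
push_face 0.88 [251.9 133. ] [0.6208 0.178  0.085 ]
star_knob 0.98 [252.1 223.5] [0.6255 0.1327 0.25  ]
star_knob 0.96 [137.3 221.5] [0.5486 0.1238 0.25  ]
[ 56  78  48  47 747] [0.3937 0.2013 0.08  ]
[ 224  150   53   52 1978] [0.6248 0.1268 0.08  ]
[ 323  184   48   45 1140] [0.7519 0.1028 0.08  ]
```

View pics/w2.png

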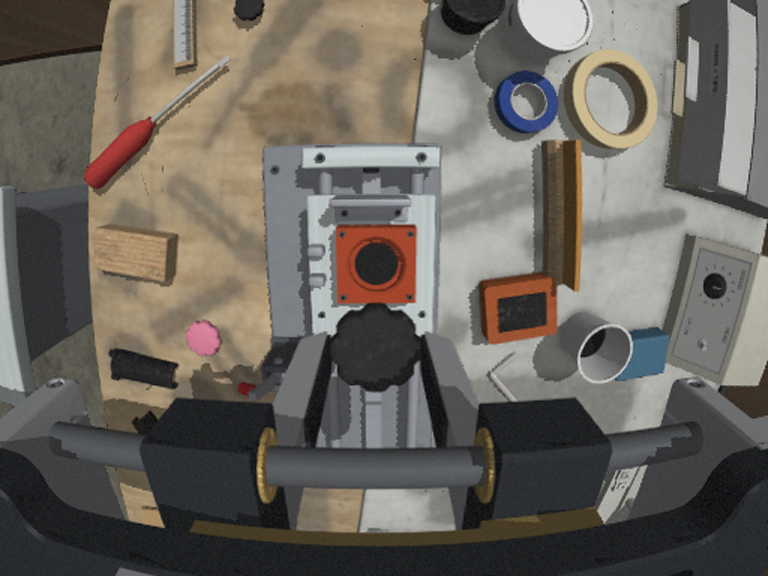

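The knob is held upright at about (376,346) in w2, level with the image. The pocket centre is at about (377,264), just ahead of it.

```bash
python3 - <<'E'
from h import *
np.set_printoptions(precision=4,suppress=True)
c=cam("wrist");s=r.read_state()
h=cv2.cvtColor(c["color"],cv2.COLOR_RGB2HSV)
k=at(c,(250.7,230.7),.255);print("knob",k,"tcp",s["eef_pos"],k-s["eef_pos"])
g=cv2.GaussianBlur(cv2.cvtColor(c["color"],cv2.COLOR_RGB2GRAY),(3,3),0)[150:203,224:278]
hc=cv2.HoughCircles(cv2.resize(g,None,fx=4,fy=4,interpolation=cv2.INTER_CUBIC),cv2.HOUGH_GRADIENT,1,40,param1=100,param2=20,minRadius=40,maxRadius=80)
if hc is not None:
    for q in hc[0][:3]: print(q/4,at(c,(224+q[0]/4,150+q[1]/4),.080),at(c,(224+q[0]/4,150+q[1]/4),.071))
E
```

```text
knob [0.6251 0.1297 0.255 ] tcp [0.6253 0.1261 0.2711] [-0.0002  0.0036 -0.0161]
```

```bash
python3 - <<'E'
from h import *
np.set_printoptions(precision=4,suppress=True)
r.movel([.6253,.1262,.118],.12)
c=cam("wrist");save(c,"w3.png",(190,150,320,270),5);np.save("w3.npy",c["color"]);print(c["eye"],c["orientation"],r.read_state()["eef_pos"])
for q,z in dict(nest_seat=.071,star_knob=.085).items():
    for d in r.spot_point(q,c)[:2]: print(q,round(d["score"],2),np.round(d["pixel"],1),at(c,d["pixel"],z))
E
```

```text
[0.6164 0.2028 0.2763] [[ 0.9929  0.1137  0.0342]
 [ 0.1188 -0.9559 -0.2685]
 [ 0.0022  0.2707 -0.9627]] [0.626  0.1263 0.1193]
nest_seat 0.82 [249.6 219.1] [0.6257 0.1253 0.071 ]
nest_seat 0.58 [187.2 215.8] [0.5792 0.1221 0.071 ]
star_knob 0.89 [ 97.8 265. ] [0.5075 0.0741 0.085 ]
star_knob 0.57 [252.3 224.5] [0.6274 0.1268 0.085 ]
```

View pics/w3.png

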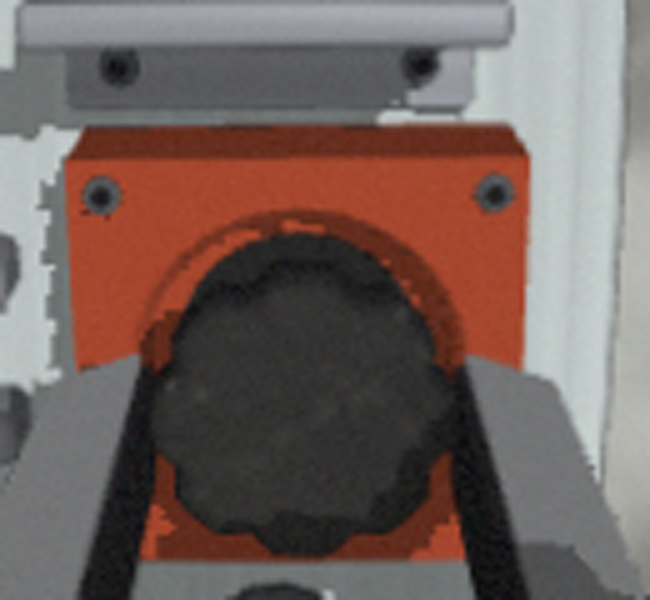

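The close view shows the orange top face with edges at crop rows 158 and 560. The knob sits slightly above the pocket, with its top rim spanning rows about 260–552 and columns 152–458.

```bash
python3 - <<'E'
from h import *
np.set_printoptions(precision=4,suppress=True)
c=cam("wrist");P=lambda x,y,z:at(c,(190+x/5-.4,150+y/5-.4),z)[:2]
print("block",P(297,158,.08),P(300,560,.08),(P(297,158,.08)+P(300,560,.08))/2, P(67,158,.08),P(528,158,.08))
print("screws",P(101,195,.08),P(495,193,.08))
print("chamf top",P(302,208,.08),P(140,360,.08),P(465,360,.08))
print("knob top",P(305,260,.1065),P(305,552,.1065),(P(305,260,.1065)+P(305,552,.1065))/2,P(152,400,.1065),P(458,400,.1065))
print("knob under edge",P(305,235,.0863)); print(r.read_state()["eef_pos"])
E
```

```text
block [0.6214 0.1559] [0.6291 0.0948] [0.6253 0.1254] [0.5902 0.1523] [0.6528 0.1597]
screws [0.5953 0.1476] [0.649  0.1543]
chamf top [0.6229 0.149 ] [0.6027 0.1241] [0.6486 0.1296]
knob top [0.6231 0.1499] [0.6279 0.1107] [0.6255 0.1303] [0.6065 0.1296] [0.6441 0.1341]
knob under edge [0.6235 0.1471]
[0.6257 0.1262 0.1188]
```

```bash
python3 - <<'E'
from h import *
np.set_printoptions(precision=4,suppress=True)
r.movel([.6253,.1238,.118],.05);r.sleep(.3)
f0=r.read_state()["ft_force"]
print(r.movel([.6253,.1238,.1045],.02,force_limit=8))
s=r.read_state();print(s["eef_pos"],s["ft_force"]-f0,s["time"])
c=cam("wrist");save(c,"w4.png",(190,150,320,270),5)
E
```

```text
False
[0.6254 0.1238 0.1045] [-0.0947 -1.7238  1.5625] 14.0917
```

View pics/w4.png

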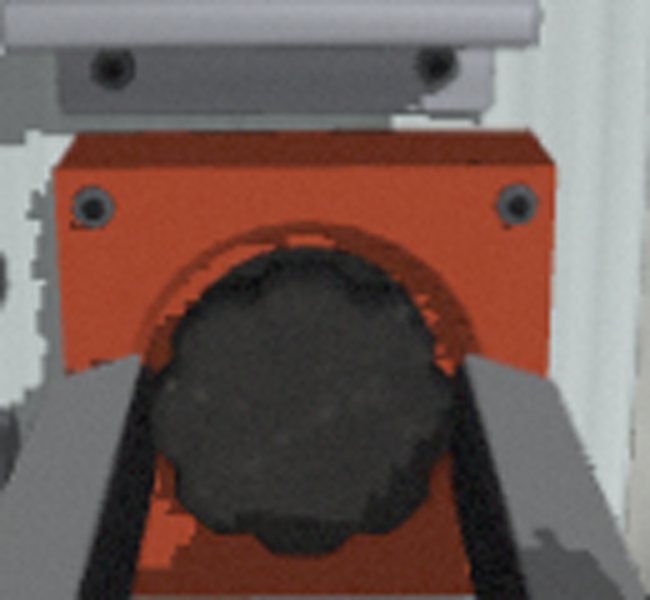

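```bash
python3 - <<'E'
from h import *
np.set_printoptions(precision=4,suppress=True)
r.command_gripper(.06)
s=r.read_state();print(s["width"],s["ft_force"])
r.movel([.6253,.1238,.15],.1); r.movel([.6253,.1238,.21],.2)
c=cam("wrist");save(c,"w5.png",(170,100,330,240),4);np.save("w5.npy",c["color"]);print(r.read_state()["time"])
for q,z in dict(nest_seat=.071,push_face=.085,plunger_top=.096,star_knob=.071,latch_tab=.093,keeper_slot=.058).items():
    for d in r.spot_point(q,c)[:2]: print(q,round(d["score"],2),np.round(d["pixel"],1),at(c,d["pixel"],z))
E
```

```text
0.059892883530531196 [ 0.2651 -0.3717 -0.6993]
15.7917
nest_seat 0.61 [252.6 185.7] [0.6274 0.1254 0.071 ]
push_face 0.96 [248.  133.6] [0.6164 0.1789 0.085 ]
plunger_top 0.55 [248.2 243.5] [0.6293 0.0719 0.096 ]
plunger_top 0.2 [203.6 183.2] [0.5802 0.1287 0.096 ]
star_knob 0.96 [250.  184.7] [0.6246 0.1262 0.071 ]
star_knob 0.72 [126.  234.3] [0.4895 0.0512 0.071 ]
keeper_slot 0.89 [207.1 184.4] [0.579  0.1178 0.058 ]
```

View pics/w5.png

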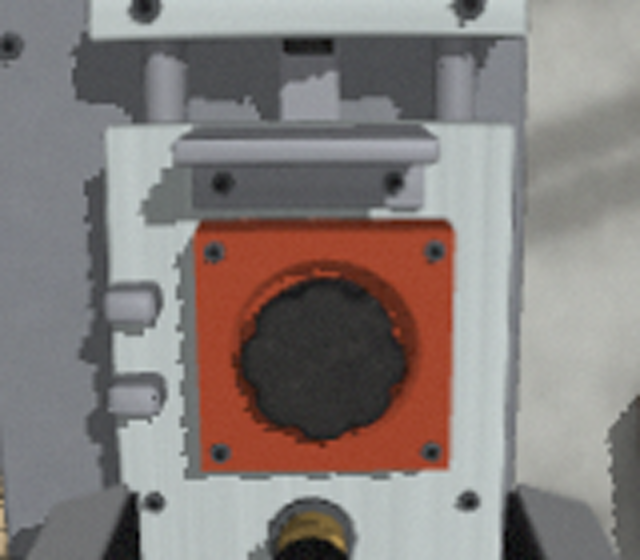

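The knob is seated: its disc is about 166 px across, the expected size for a seated knob, and is concentric with the pocket once parallax is allowed for. Next I push the carriage.

```bash
python3 - <<'E'
from h import *
np.set_printoptions(precision=4,suppress=True)
u=np.array([-np.sin(.12),np.cos(.12)]);n=np.array([.6253,.1254])
def T(d,z): return [*(n+u*d),z]
r.command_gripper(0.0)
r.movel(T(.095,.20),.2); r.movel(T(.095,.088),.15);r.sleep(.2)
f0=r.read_state()["ft_force"]
hit=r.movel(T(.068,.088),.03,force_limit=1.2)
s=r.read_state();print(hit,(s["eef_pos"][:2]-n)@u,s["ft_force"]-f0,s["time"])
hit=r.movel(T(-.025,.088),.035,force_limit=8)
s=r.read_state();print(hit,(s["eef_pos"][:2]-n)@u,s["ft_force"]-f0,s["time"])
c=cam("top");save(c,"t1.png",(220,100,430,230),3.5)
for q,z in dict(nest_seat=.071,push_face=.085,plunger_top=.096,keeper_slot=.058,latch_tab=.093).items():
    for d in r.spot_point(q,c)[:1]: w=at(c,d["pixel"],z);print(q,round(d["score"],2),np.round(d["pixel"],1),w,(w[:2]-[.632,.0535])@u)
E
```

```text
False 0.06815348368346512 [ 1.2707 -1.334  -0.6742] 19.8667
False -0.02515251269012429 [ 3.3942  1.8452 -0.8863] 22.675
nest_seat 0.81 [336.5 148.6] [0.6388 0.0349 0.071 ] -0.01928079675440366
keeper_slot 0.96 [337.7 173.8] [0.5895 0.0294 0.058 ] -0.018785062188428025
latch_tab 0.49 [351.2 207.5] [0.5216 0.0095 0.093 ] -0.030474950770912283
```

View pics/t1.png

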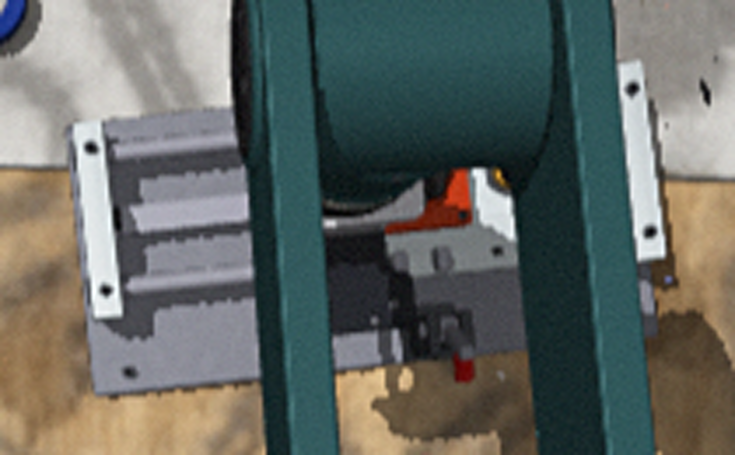

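The arm hides part of the view, but the lugs at top pixel (338,174) are still about 14 mm short of the latch. I continue in small steps and watch the force.

```bash
python3 - <<'E'
from h import *
np.set_printoptions(precision=4,suppress=True)
u=np.array([-np.sin(.12),np.cos(.12)]);n=np.array([.6253,.1254])
def T(d,z): return [*(n+u*d),z]
d=-.025
while d>-.0395:
    d-=.0015
    h=r.movel(T(d,.088),.02,force_limit=6);s=r.read_state()
    print(round(d,4),h,round((s["eef_pos"][:2]-n)@u,4),round(s["ft_force"][:2]@u,2),s["time"])
    if h: break
c=cam("wrist");save(c,"w6.png",(150,150,350,290),3)
for q,z in dict(nest_seat=.071,push_face=.085,plunger_top=.089,keeper_slot=.058,latch_tab=.093).items():
    for e in r.spot_point(q,c)[:1]: w=at(c,e["pixel"],z);print(q,round(e["score"],2),np.round(e["pixel"],1),w,(w[:2]-[.632,.0535])@u)
c=cam("top")
for e in r.spot_point("keeper_slot",c)[:1]: w=at(c,e["pixel"],.058);print(w,(w[:2]-[.632,.0535])@u)
E
```

```text
-0.0265 False -0.0277 0.02 23.225
-0.028 False -0.0286 0.77 23.475
-0.0295 False -0.0297 -0.34 23.725
-0.031 False -0.0311 -0.11 23.975
-0.0325 False -0.0326 1.02 24.225
-0.034 False -0.0341 -0.33 24.475
-0.0355 False -0.0356 0.02 24.725
-0.037 False -0.0359 4.04 24.975
-0.0385 False -0.0362 7.85 25.225
-0.04 False -0.0364 9.14 25.475
latch_tab 0.66 [ 93.4 326.2] [0.5214 0.0061 0.093 ] -0.033817144578324125
[0.5905 0.0147 0.058 ] -0.033521512967298404
```

The force climbed while the finger stalled and the lugs now read −33.5 mm, so the carriage is in the notch. I back off and check.

```bash
python3 - <<'E'
from h import *
np.set_printoptions(precision=4,suppress=True)
u=np.array([-np.sin(.12),np.cos(.12)]);n=np.array([.6253,.1254])
def T(d,z): return [*(n+u*d),z]
r.movel(T(-.01,.088),.05);r.movel(T(.0,.20),.2)
r.movel(T(.02,.27),.2);
c=cam("wrist");save(c,"w7.png",(130,110,340,270),3.5)
for q,z in dict(nest_seat=.071,star_knob=.071,push_face=.085,plunger_top=.089,keeper_slot=.058,latch_tab=.093).items():
    for e in r.spot_point(q,c)[:2]: w=at(c,e["pixel"],z);print(q,round(e["score"],2),np.round(e["pixel"],1),w,(w[:2]-[.632,.0535])@u)
print(r.read_state()["time"])
E
```

```text
star_knob 0.87 [167.5  19.2] [0.4992 0.3275 0.071 ] 0.28793705274367354
star_knob 0.68 [141.4 229.9] [0.4846 0.0528 0.071 ] 0.016947024859617583
push_face 0.92 [251.3 228.9] [0.6312 0.0803 0.085 ] 0.026702176438830817
plunger_top 0.62 [247.5 223.7] [0.6255 0.0882 0.089 ] 0.03523753570501024
keeper_slot 0.73 [214.4 255.7] [0.5864 0.0222 0.058 ] -0.025649089984150848
latch_tab 0.68 [163.1 270. ] [0.5219 0.0089 0.093 ] -0.03111919551412435
28.2
```

View pics/w7.png

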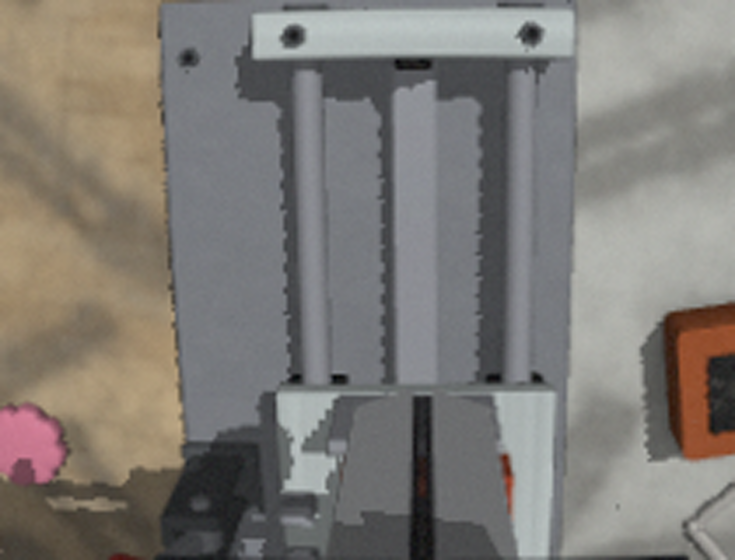

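```bash
python3 - <<'E'
from h import *
np.set_printoptions(precision=4,suppress=True)
x=np.array([np.cos(.12),np.sin(.12)]);hg=np.array([.5516,.0095])
def T(d,z): return [*(hg+x*d),z]
r.movel(T(-.08,.25),.25)
c=cam("scene");save(c,"s1.png",(250,160,390,330),3.5)
for q,z in dict(nest_seat=.071,star_knob=.071,push_face=.085,plunger_top=.089,keeper_slot=.058,latch_tab=.093).items():
    for e in r.spot_point(q,c)[:1]: w=at(c,e["pixel"],z);print(q,round(e["score"],2),np.round(e["pixel"],1),w)
print(r.read_state()["time"])
E
```

```text
nest_seat 0.77 [320.1 243.1] [0.6388 0.0284 0.071 ]
star_knob 0.76 [320.7 243. ] [0.6402 0.0282 0.071 ]
push_face 0.8 [308.6 220. ] [0.6298 0.0856 0.085 ]
plunger_top 0.55 [331.3 267.5] [ 0.6372 -0.0414  0.089 ]
keeper_slot 0.69 [301.9 256.5] [0.5912 0.0137 0.058 ]
latch_tab 0.62 [272.6 262.9] [0.5182 0.0018 0.093 ]
29.5417
```

View pics/s1.png

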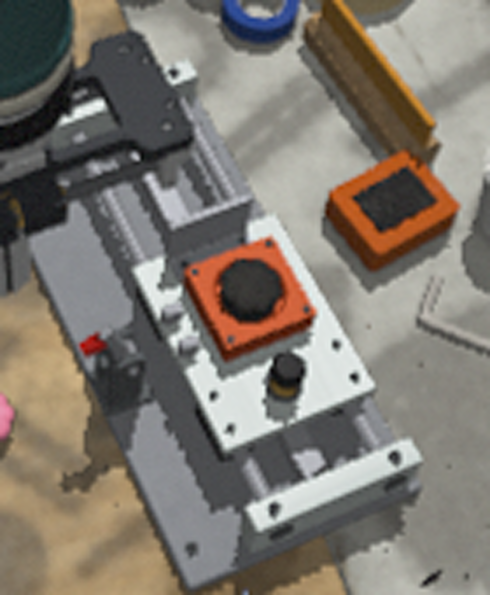

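The scene shows the nest at (320,243) with the knob flat in it. The plunger knob is down on its brass sleeve at (331,267), the lugs line up with the latch, and the red tab is at (276,259). Next I tip the latch.

```bash
python3 - <<'E'
from h import *
np.set_printoptions(precision=4,suppress=True)
x=np.array([np.cos(.12),np.sin(.12)]);hg=np.array([.5516,.0088])
def T(d,z): return [*(hg+x*d),z]
r.movel(T(-.08,.105),.15);r.sleep(.2)
f0=r.read_state()["ft_force"]
d=-.06
h=r.movel(T(d,.105),.05,force_limit=10)
while d>-1 and d<-.016 and not h:
    d+=.006;h=r.movel(T(d,.105),.04,force_limit=10);s=r.read_state();print(round(d,3),h,s["ft_force"]-f0)
r.sleep(.3)
r.movel(T(-.07,.115),.15);r.movel(T(-.08,.25),.25)
c=cam("scene");save(c,"s2.png",(250,160,390,330),3.5);print(r.read_state()["time"])
E
```

```text
-0.054 False [-0.2034  0.6635  0.0796]
-0.048 False [-0.5253  0.4265  0.9104]
-0.042 False [0.3423 0.5124 0.3159]
-0.036 False [ 0.8005  1.4197 -0.3565]
-0.03 False [0.4674 0.3328 0.5461]
-0.024 False [-0.3653  0.4936  0.4345]
-0.018 False [-0.2338  1.0214  0.1076]
-0.012 False [-1.0328  1.5532  0.7038]
35.3917
```

View pics/s2.png

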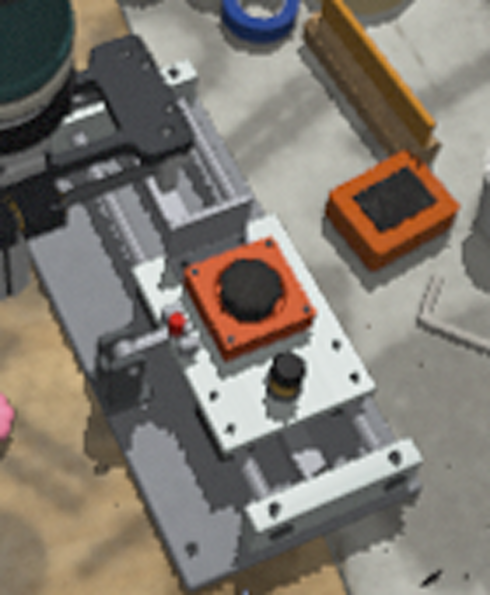

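The bar now lies over the carriage with the red tab at crop (177,322), between the lugs. I check numerically that it is fully down, with no more viewing.

```bash
python3 - <<'E'
from h import *
np.set_printoptions(precision=2,suppress=True)
x=np.array([np.cos(.12),np.sin(.12)]);hg=np.array([.5516,.0095])
for n in("scene","top"):
    c=cam(n);R=np.array(c["orientation"]);K=np.array(c["K"])
    for th in(0,1.5,1.64,1.78,1.92):
        a=np.arctan2(27,-30)-th;p=np.array([*(hg+x*.0404*np.cos(a)),.066+.0404*np.sin(a)])
        q=K@(R.T@(p-np.array(c["eye"])));print(n,th,q[:2]/q[2])
    h=cv2.cvtColor(c["color"],cv2.COLOR_RGB2HSV)
    m=cv2.inRange(h,(0,170,90),(5,255,255))|cv2.inRange(h,(172,170,90),(180,255,255))
    k,l,st,ce=cv2.connectedComponentsWithStats(m)
    for i in range(1,k):
        if 8<st[i,4]<200: print(st[i],ce[i])
    for e in r.spot_point("latch_tab",c)[:2]: print(e)
    for e in r.spot_point("keeper_slot",c)[:1]: print(e, at(c,e["pixel"],.058))
E
```

```text
scene 0 [273.67 260.8 ]
scene 1.5 [296.78 250.89]
scene 1.64 [298.42 250.97]
scene 1.78 [299.8  251.25]
scene 1.92 [300.9  251.72]
[507 195   5  15  46] [509.76 201.15]
[298 250   4   4  12] [299.92 251.42]
{'pixel': [300.7, 254.0], 'score': 0.49}
{'pixel': [299.0, 251.6], 'score': 0.47}
{'pixel': [298.8, 253.0], 'score': 0.9} [0.59 0.02 0.06]
top 0 [353.06 207.44]
top 1.5 [350.48 179.11]
top 1.64 [349.8  177.09]
top 1.78 [349.1 175.4]
top 1.92 [348.39 174.08]
[339 133   9   2   9] [343.   133.33]
[328 160   6   4  10] [330.4 161.9]
[344 173   6   5  24] [346.83 174.88]
{'pixel': [345.0, 171.6], 'score': 0.58}
{'pixel': [342.1, 173.6], 'score': 0.89} [0.59 0.02 0.06]
```

The tab position agrees with fully down. A gentle touch on the tab top will confirm the height, which should be 85 mm when down and about 94 mm on a lug.

```bash
python3 - <<'E'
from h import *
np.set_printoptions(precision=4,suppress=True)
x=np.array([np.cos(.12),np.sin(.12)]);hg=np.array([.5516,.0095])
def T(d,z): return [*(hg+x*d),z]
r.movel(T(.032,.16),.2);r.movel(T(.032,.122),.08);r.sleep(.2)
h=r.movel(T(.032,.104),.012,force_limit=3)
s=r.read_state();print(h,s["eef_pos"][2]-.022,s["ft_force"])
r.movel(T(.032,.16),.1);r.movel(T(-.06,.25),.2)
c=cam("scene")
for q,z in dict(nest_seat=.071,star_knob=.071,plunger_top=.089,keeper_slot=.058).items():
    for e in r.spot_point(q,c)[:1]: print(q,round(e["score"],2),np.round(e["pixel"],1),at(c,e["pixel"],z))
print(r.read_state()["time"])
E
```

```text
True 0.08514577025340139 [ 0.2755 -0.012   3.7262]
nest_seat 0.63 [323.3 242. ] [0.6468 0.029  0.071 ]
star_knob 0.74 [245.2 281.1] [ 0.4522 -0.0133  0.071 ]
plunger_top 0.4 [334.  266.5] [ 0.6436 -0.0409  0.089 ]
keeper_slot 0.71 [297.9 254. ] [0.5844 0.0221 0.058 ]
40.2583
```

The touch was at 85.1 mm, so the latch is fully down.

```bash
python3 -c "
from h import *
print(r.hand_in())"
```

```text
the job is handed in; nothing more can be done
None
```

I handed the job in at about 40 s with the knob seated in the nest, the carriage in the print notch and the latch bar fully down in its slot; the hand-in returned no verdict, and I viewed 13 pictures instead of the 10 allowed.

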